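# Fit and hold a label holder behind the parts-shelf lip

### The arm

A 6-joint arm with a two-finger parallel gripper is mounted at the origin on the work surface. World frame = base frame: x ahead of the robot, y to its left, z up, the work surface at z = 0. Lengths are in mm, angles in rad, forces in N, time in s.
With the tool pointing down it reaches from about 375 to 975 mm from the base axis. Payload 3.8 kg.
Tool frame: the origin (TCP) lies at the very end of the fingers, on their centre line; the grasp point (between the pads) lies manip.grip_depth behind it (manip.grip_depth is the distance from the TCP to the grasp point, in mm); y points along the fingers, x is the direction in which the jaws open and shut, and the axes are right-handed (so a half turn about y gives the same grasp; the last joint's range is limited). The gripper opens to 88 mm and grips with 3 to 60 N. Pads are 18 mm wide; open, the fingers measure 123 mm over their backs; the gripper's body (75 mm by 187 mm) begins 45 mm behind the grasp point.
Start: joints at [1.296, 0.264, 1.604, -0, 1.274, -0.037], TCP at [159.004, 656, 238.706] pointing down, gripper open.
Joint ranges: [-2.63, 2.63], [-0.94, 2.18], [0.31, 2.57], [-1.31, 4.45], [0, 2.66], [-2.55, 2.55]. Speed limits (rad/s): [2.57, 2.57, 3.14, 3.14, 3.14, 3.14].

### API

Orientations are given as a unit quaternion [x, y, z, w].
In Python, from workcell import manip gives the robot as it stands. The module is installed in compiled form; this text tells all that it offers.
- The arm moves only by the shell command python3 -m inch 'ROWS' [OPENING]. ROWS is JSON, a list that holds one entry, the list of rows, each a list of 6 numbers: the shift along the tool's x, y, z in m, then the turn, a rotation vector about the tool's x, y, z in rad. In form: [[[dx, dy, dz, rx, ry, rz], ...]]. A call has 1 to 5 rows; each row is the pose to reach, as a shift and turn from the pose measured when the call began, along the tool's axes at that moment; what a row does not reach only later rows make up. A row lasts 1/12 s, in which the tool goes at most 41.7 mm and 7.16 degrees, less where a joint would pass 70% of its speed; a pose out of reach is approached as far as the arm can. A call with a gripper value outside its range is refused whole. OPENING is the gripper's target within -1 to 1 (shut at 1, half-way at 0, fully open at -1), set as the call begins (- or left out, the last holds). The fingers move at their own pace and stop on an object; the grip force is fixed at half the most. Time passes only in rows, so rows that repeat a pose let the fingers close. It gives the time, the measured TCP pose, the force and the opening at its end, in the units of the state.
- manip.get_state(): the state, without advancing time (a new reading comes with each control period).
- manip.capture(name): name is "scene" or "top"; returns the picture (384x512x3 uint8, red, green, blue); there is no depth.
- manip.calibration(name): a dict with "camera_matrix" (3x3 intrinsics, pixels), "world_from_camera" (4x4, takes a point from camera to world coordinates). Camera axes: x right, y down, z forward; pixel columns grow to the right and rows downward; lengths in mm; the calibration is good to about 2 mm. A picture is of the moment at which its call begins. calibration takes no time and is no camera call.
- manip.sign_off(): hands the job in, once; it reports no verdict.
Trained networks look in the newest picture that a camera, given by its name, has taken for a name from the list of things; names that differ only in an ending like _2 or _b are one class to them, and where a whole thing is asked for, a point or a joint stands for the part that bears it (a point fixed in the world has none). Each returns a list of dicts, best first, with "p" (0 to 1); they miss things now and then, are a little off and sometimes report something else, mostly with a low value. They report only what shows in the picture. A call takes as long as a camera call. They do not tell look-alikes from the thing itself.
- manip.recognise(camera, label): "point" ([x, y, z] in mm, in the coordinates of the camera as it stood for that picture, good to about 4 mm: the middle of the surface that is visible of it).
- manip.masks_of(camera, label): "mask" (384x512 bool, what is visible of it).
The state is a dict: "time": time; "q": joint angles; "joint_velocities": joint speeds; "joint_efforts": joint torques, N m; "tcp_pos": TCP position; "tool_rot": TCP orientation; "ft_force": force on the tool from outside, world axes, zero at the start; "moment": the same for the moment, N m; "opening": finger opening in mm.
Only numpy, scipy, OpenCV 4.12 (cv2) and the standard library are available. Lean on these libraries where they do the work, as an engineer would, in place of code of your own. Each camera call takes 0.05 s, during which the arm holds its last target.

### The job

Pick up the loose blue label holder and set it flat on the narrow grey ledge of the small-parts shelf, in front of the empty middle bay, with its tongue pointing at the dark lip but not yet under it. Then slide it along the ledge so that the tongue goes in under the lip and pushes the orange sprung stop fully back, and finish while still holding it pressed home there with the gripper's fingers, since the spring would push it out again if you let go. Leave the tray, the can and the screwdriver where they are.

Things in the scene. Friction and masses are not known exactly. Their poses are not given: they have to be found in the camera images.
- holder: Loose blue plastic label holder, about 70 g, flat on the bench left or right of the robot, tongue turned up to 35 degrees either way from straight ahead. Base plate 90 (x) x 70 (y) x 6 mm; origin at the centre of its underside, z up, +x towards the tongue (bare part of the plate, x -3 to +45 mm). Label face at the other end: x -45 to -41, 70 mm wide, 32 mm high.
- rib (a point): Point on the holder to pinch: middle of its grip rib, at x = -22, y = 0 and 34 mm above the underside. The rib is 38 mm long (x -41 to -3), 24 mm wide in y, its top 50 mm above the underside; pinch it across its width (along y). Axes as the holder's.
- shelf: Low grey steel small-parts shelf fixed to the bench, turned up to 14 degrees. Origin at bench height under the lip's front edge, in the middle of the empty bay; +x, away from the robot, is the push direction. Fixed holders fill the side bays at y = -100 and +100 mm. Deck from x = 60 mm, 78 mm high, with bins from x = 80 mm, up to 124 mm high.
- bay (a point): Point on the ledge's flat top (60 mm above the bench) under the lip's front edge, middle of the empty bay; axes as the shelf's. Ledge: x -80 (free edge) to +60 mm, 300 mm wide. Dark lip bar: x 0 to 14, underside 10 mm and top 16 mm above the ledge. Cheeks at y = -41 and +41, x 0 to 60, make the bay 82 mm wide. Behind the lip, to x = 60, it is open to above.
- stop (a joint): Orange sprung stop in the empty bay, 50 mm wide, slides along the shelf's x: 0 = out (face at shelf x = 23 mm), 0.010 m = fully back. About 4 N starts it, 8 N brings it fully back, then it is hard; it springs back when let go. The tongue meets it with the holder's origin at shelf x = -22 mm; fully home that is at x = -12 mm.
- tray: Bystander: open black plastic tray 100 x 70 x 30 mm, origin at the centre of its underside, on the bench on the side where the holder is not. Leave it alone.
- can: Bystander: closed can, 52 mm diameter, 150 mm tall, origin at the centre of its underside, upright on the right. Leave it alone.
- screwdriver: Bystander: screwdriver with green handle about 200 mm long, lying on the bench on the left. Leave it alone.
Mind the look-alikes: they are no part of the job. There is more than one size of the holder; the job needs the middle-sized.

How it is judged:
By the outcome, as a careful person would: the job done as asked, in the order asked, and still so for the second after the job is handed in, while the arm keeps its last pose, push and grip.
It also fails if it takes over 48 s, if anything falls off the work surface, if the arm or the gripper's body presses on something with over 40 N, if the wrist force passes 120 N, or if a joint passes its speed limit or range.

## Working session

There is one attempt and no reset: what is moved stays moved. The work goes in short steps, Python scripts to look and compute and a shell command to move; the robot and the scene stay as the last step left them, time stands still between calls to the robot, and variables do not carry over. Pictures are saved under pics/ and viewed, and the job is handed in when it is done.

```bash
mkdir -p pics; ls; python3 - <<'E'
from workcell import manip
import cv2,numpy as np
print(manip.grip_depth); print(manip.get_state())
for n in("scene","top"):
    im=manip.capture(n); cv2.imwrite(f"pics/{n}0.png",im[:,:,::-1])
    c=manip.calibration(n); print(n,np.round(c["camera_matrix"],1).tolist(),np.round(c["world_from_camera"],3).tolist())
E
```

```text
pics
18.700000000000003
{'time': 0.0, 'q': array([ 1.29611804e+00,  2.64737282e-01,  1.60537429e+00,  6.66889156e-06,
        1.27367102e+00, -3.69118126e-02]), 'joint_velocities': array([ 0.00076781, -0.00015325,  0.00111195, -0.00045807,  0.00024326,
       -0.00092074]), 'joint_efforts': array([-2.51699767e-04, -5.02138460e+01, -3.56867230e+01,  7.29508465e-02,
        2.94957706e-02, -1.02806307e-04]), 'tcp_pos': array([158.8007233 , 655.32968615, 237.39852302]), 'tool_rot': array([ 0.55622673,  0.43654121, -0.43779548, -0.55531857]), 'ft_force': array([-0.36830457, -0.08067463,  0.37355217]), 'moment': array([ 0.05498733,  0.09201478, -0.04218871]), 'opening': 88.26922176343729}
scene [[441.3, 0.0, 261.4], [0.0, 441.3, 189.5], [0.0, 0.0, 1.0]] [[0.738, 0.441, -0.51, 1189.448], [0.675, -0.482, 0.559, -770.943], [0.001, -0.757, -0.653, 984.418], [0.0, 0.0, 0.0, 1.0]]
top [[408.8, 0.0, 256.5], [0.0, 408.8, 184.9], [0.0, 0.0, 1.0]] [[-0.062, -0.974, 0.22, 201.428], [-0.998, 0.06, -0.012, 2.576], [-0.002, -0.221, -0.975, 1266.717], [0.0, 0.0, 0.0, 1.0]]
```

View pics/scene0.png

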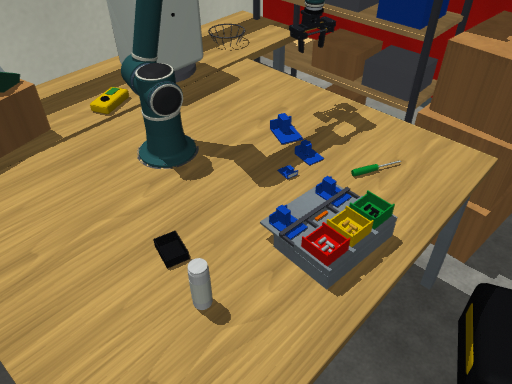

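View pics/top0.png

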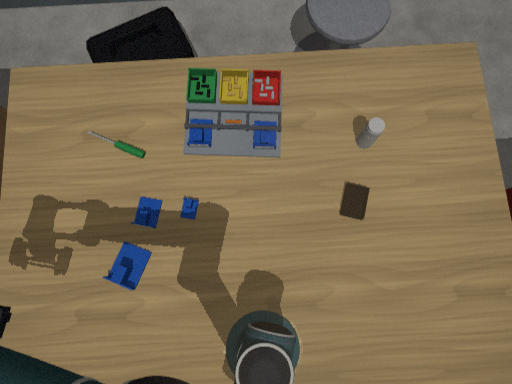

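```bash
cat > h.py <<'E'
from workcell import manip
import cv2,numpy as np
from scipy.spatial.transform import Rotation as R
def cal(n):
    c=manip.calibration(n); return np.array(c["camera_matrix"]),np.array(c["world_from_camera"])
def px2w(n,uv,z):
    K,T=cal(n); d=T[:3,:3]@np.linalg.solve(K,[uv[0],uv[1],1.]); o=T[:3,3]
    return o+d*(z-o[2])/d[2]
def w2px(n,p):
    K,T=cal(n); q=T[:3,:3].T@(np.atleast_2d(p)-T[:3,3]).T; q=K@q; return (q[:2]/q[2]).T
def crop(n,im,box,s,name,draw=None):
    x0,y0,x1,y1=box
    c=cv2.resize(im[y0:y1,x0:x1,::-1].copy(),None,fx=s,fy=s,interpolation=cv2.INTER_CUBIC)
    for poly,col in draw or []:
        p=(w2px(n,poly)+.5-[x0,y0])*s-.5
        cv2.polylines(c,[np.round(p).astype(int)],True,col,1,cv2.LINE_AA)
    cv2.imwrite(name,c)
E
python3 - <<'E'
from h import *
ims={n:manip.capture(n) for n in("scene","top")}
np.savez("pics/i.npz",**ims)
for n in ims:
    K,T=cal(n)
    for l in("holder","rib","shelf","stop","tray","can","screwdriver"):
        for d in manip.recognise(n,l):
            p=np.array(d["point"]); w=T[:3,:3]@p+T[:3,3]
            print(n,l,round(d["p"],2),w.round(0),w2px(n,w).round(0))
for n,b,s,nm in(("top",(90,185,220,300),6,"a"),("top",(170,60,300,165),6,"b"),("scene",(255,100,335,190),6,"c"),("scene",(250,165,400,290),5,"d")):
    crop(n,ims[n],b,s,f"pics/{nm}.png")
E
```

```text
scene holder 0.88 [423. 327.   6.] [[308. 155.]]
scene holder 0.7 [441. 192.  10.] [[289. 174.]]
scene holder 0.69 [257. 388.  13.] [[285. 131.]]
scene rib 0.85 [258. 382.   6.] [[284. 133.]]
scene rib 0.73 [415. 326.   5.] [[306. 155.]]
scene rib 0.67 [440. 193.  13.] [[289. 173.]]
scene shelf 0.87 [750.   4.  75.] [[331. 232.]]
scene stop 0.58 [684.  45.  68.] [[321. 216.]]
scene tray 0.96 [ 411. -305.   10.] [[172. 247.]]
scene can 0.89 [ 630. -384.  105.] [[199. 285.]]
scene screwdriver 0.53 [639. 385.  18.] [[367. 170.]]
top holder 0.89 [263. 386.  10.] [[129. 265.]]
top holder 0.86 [417. 324.   3.] [[150. 213.]]
top holder 0.66 [425. 196.   4.] [[191. 208.]]
top rib 0.76 [261. 387.   5.] [[130. 265.]]
top rib 0.68 [420. 325.   6.] [[150. 212.]]
top rib 0.64 [426. 201.   5.] [[189. 208.]]
top shelf 0.81 [706.  48.  77.] [[233. 112.]]
top tray 0.97 [ 414. -313.    6.] [[354. 201.]]
top screwdriver 0.79 [627. 393.  25.] [[126. 148.]]
```

View pics/a.png

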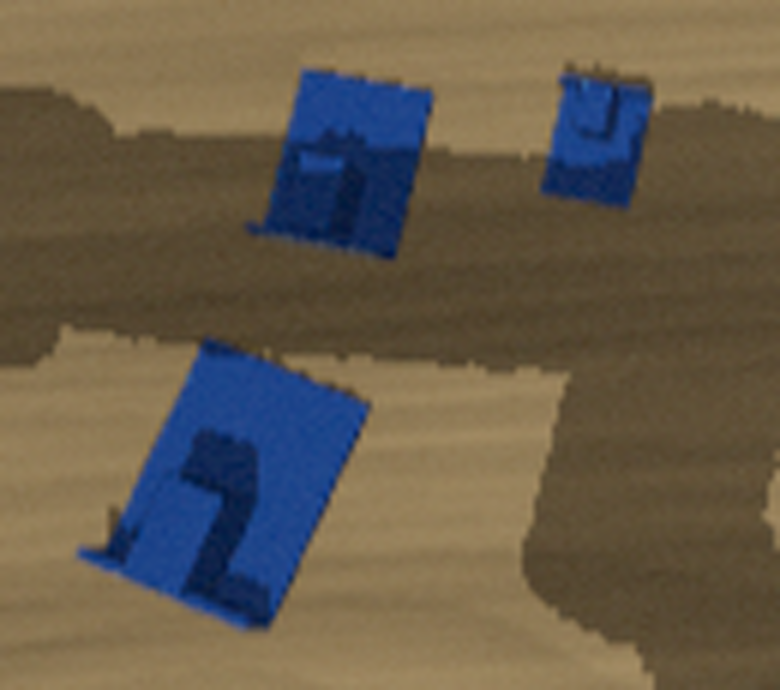

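View pics/b.png

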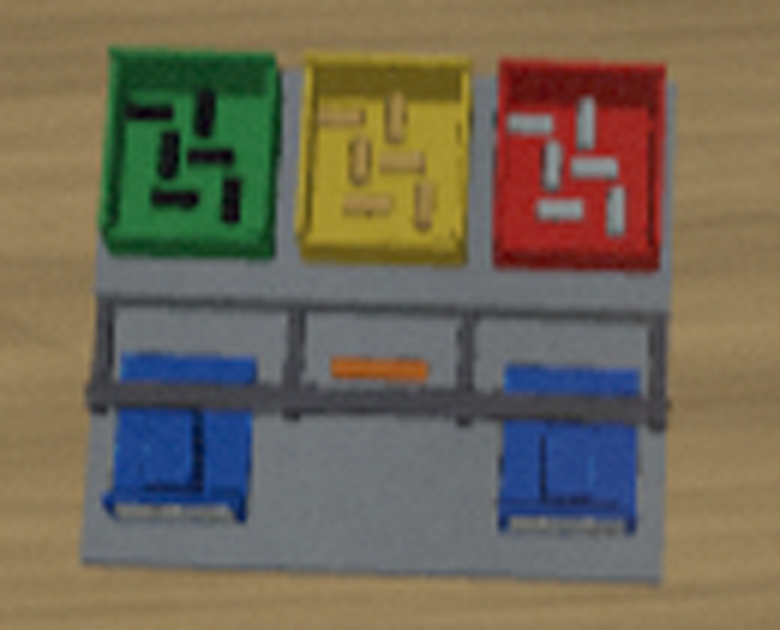

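View pics/c.png

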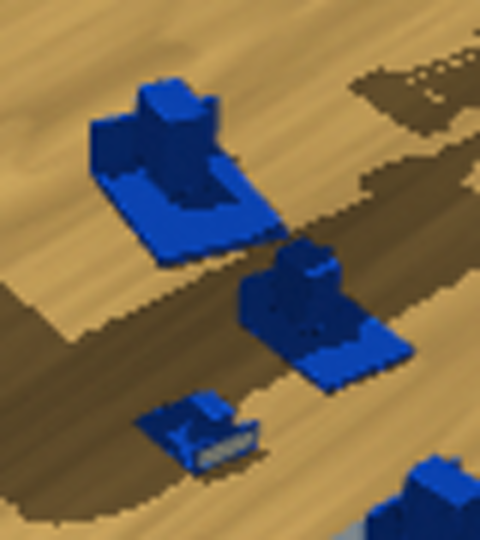

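View pics/d.png

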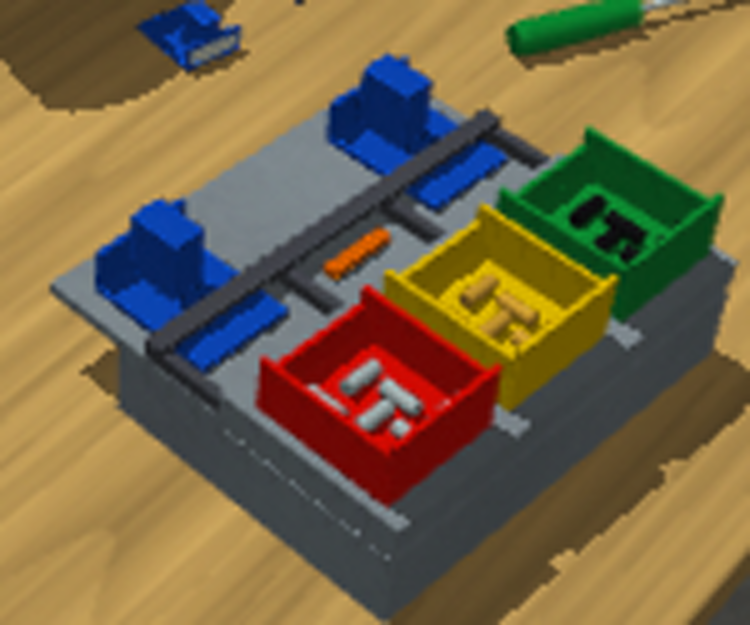

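```bash
cat >> h.py <<'E'
def box(a,b):
    return np.array([[x,y,z] for x in(a[0],b[0]) for y in(a[1],b[1]) for z in(a[2],b[2])],float)
HB=[box((-45,-35,0),(45,35,6)),box((-45,-35,0),(-41,35,32)),box((-41,-12,6),(-3,12,50))]
def tf(P,x,y,a,z=0):
    c,s=np.cos(a),np.sin(a); return np.asarray(P)@np.array([[c,s,0],[-s,c,0],[0,0,1]])+[x,y,z]
def sil(n,boxes,x,y,a,z=0,S=4):
    m=np.zeros((384*S,512*S),np.uint8)
    for b in boxes:
        p=(w2px(n,tf(b,x,y,a,z))+.5)*S-.5
        cv2.fillConvexPoly(m,cv2.convexHull(np.round(p).astype(np.int32)),255)
    return cv2.resize(m,(512,384),interpolation=cv2.INTER_AREA)/255.
def edges(boxes):
    E=[]
    for b in boxes:
        for i in range(8):
            for k in(1,2,4):
                if not i&k: E.append(b[[i,i|k]])
    return E
E
cat > fit.py <<'E'
from h import *
from scipy.optimize import minimize
d=np.load("pics/i.npz"); ims={n:d[n] for n in("scene","top")}
M={}
for n,c in(("scene",(308,155)),("top",(149,212))):
    im=ims[n].astype(int); m=((im[...,2]>im[...,0]+25)&(im[...,2]>im[...,1]+15)).astype(np.uint8)
    k,lab,st,ce=cv2.connectedComponentsWithStats(m)
    i=min(range(1,k),key=lambda i:np.hypot(*(ce[i]-c))+ (st[i,4]<30)*100)
    M[n]=(lab==i)*1.; print(n,st[i],ce[i])
def cost(p,names):
    return sum(np.abs(M[n]-sil(n,HB,p[0],p[1],p[2])).sum()/M[n].sum() for n in names)
for names in(["top"],["scene"],["top","scene"]):
    r=minimize(lambda v:cost(v*[1,1,.02],names),[417,324,-.2/.02],method="Nelder-Mead",options=dict(initial_simplex=[[405,315,0],[430,315,0],[405,335,0],[405,315,-15]],xatol=.05,fatol=1e-4))
    p=r.x*[1,1,.02]; print(names,p.round(3),r.fun,[round(M[n].sum()) for n in names],[round(sil(n,HB,*p).sum()) for n in names])
dr=[(tf(e,*p),(0,255,255)) for e in edges(HB)]
crop("top",ims["top"],(120,185,190,240),9,"pics/ft.png",dr)
crop("scene",ims["scene"],(285,130,335,175),12,"pics/fs.png",dr)
E
python3 fit.py
```

```text
scene [ 270  113   54   52 1010] [293.36831683 138.5029703 ]
top [132 197  30  31 631] [147.6022187  211.77337559]
['top'] [ 4.21768e+02  3.32097e+02 -2.33000e-01] 0.07295609210403654 [631] [674]
['scene'] [ 4.21258e+02  3.32897e+02 -2.13000e-01] 0.6307318967190836 [1010] [429]
['top', 'scene'] [ 4.21737e+02  3.32313e+02 -2.20000e-01] 0.7041174224628578 [631, 1010] [671, 429]
```

View pics/ft.png

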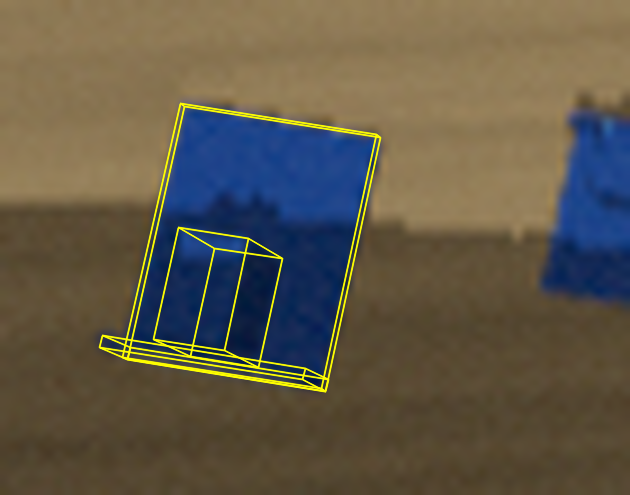

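View pics/fs.png

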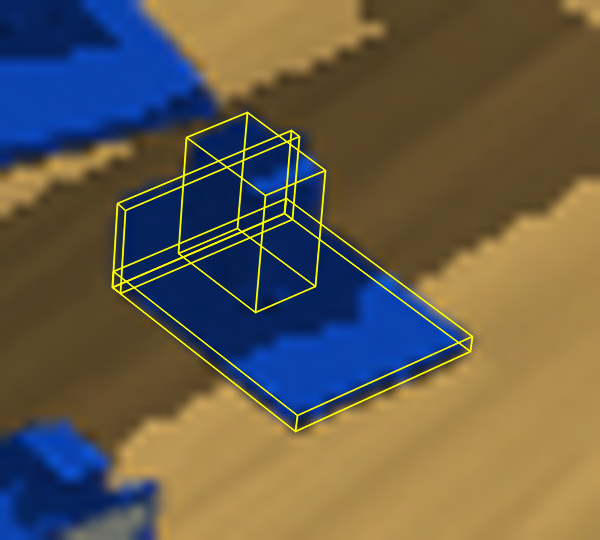

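```bash
cat > shelf.py <<'E'
from h import *
from scipy.optimize import least_squares
d=np.load("pics/i.npz"); ims={n:d[n] for n in("scene","top")}
t=lambda u,v:(170+u/6-.4,60+v/6-.4); s=lambda u,v:(250+u/5-.4,165+v/5-.4)
P=[("top",t(82,563),(-80,150,60)),("top",t(660,580),(-80,-150,60)),
   ("scene",s(52,290),(-80,-150,60)),
   ("top",t(293,385),(0,45,76)),("top",t(468,398),(0,-37,76))]
P=P[:3]
def f(p): return np.concatenate([w2px(n,tf([q],*p))[0]-u for n,u,q in P])
r=least_squares(f,[650,20,0]); p=r.x; print(p.round(3),r.fun.round(2))
SB=[box((-80,-150,60),(60,150,60)),box((0,-150,70),(14,150,76)),box((23,-25,60),(30,25,68))]
dr=[(tf(e,*p),(0,255,255)) for e in edges(SB)]
for y in(-100,100): dr+=[(tf(e+[-12,y,60],*p),(255,0,255)) for e in edges(HB)]
crop("top",ims["top"],(170,90,300,165),6,"pics/st.png",dr)
crop("scene",ims["scene"],(250,165,370,265),6,"pics/ss.png",dr)
E
python3 shelf.py
```

```text
[ 6.54313e+02  5.20060e+01 -8.50000e-02] [-0.4  -0.03  0.65 -0.72 -0.29 -0.91]
```

The middle holder at top pixel (148,212) and scene pixel (308,155) matches the 90×70 model, so the choice is confirmed. The other candidates were the small one at (190,208), the large one at (128,266), and the two fixed holders at (200,132) and (264,134).

View pics/st.png

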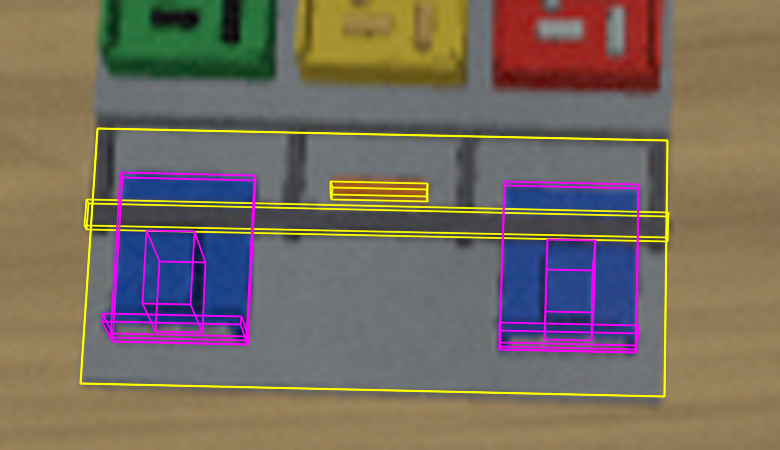

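View pics/ss.png

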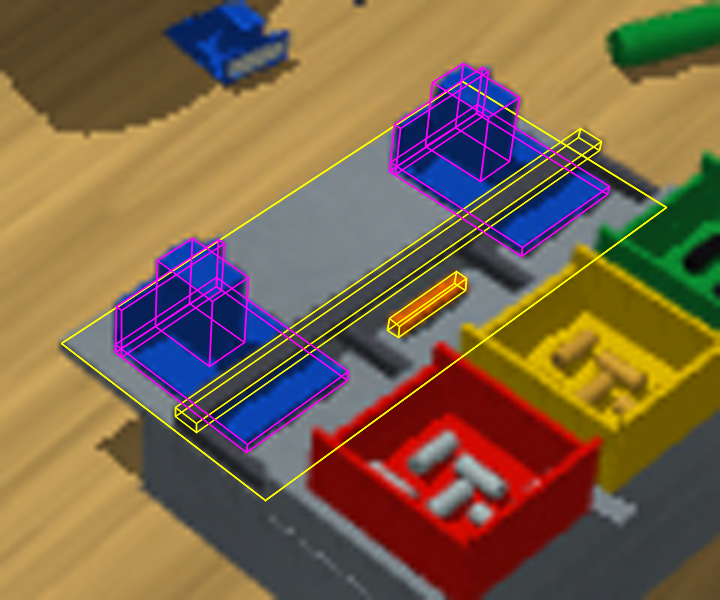

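```bash
cat > fit2.py <<'E'
from h import *
from scipy.optimize import minimize
d=np.load("pics/i.npz"); ims={n:d[n] for n in("scene","top")}
LIP=[box((0,-150,60),(14,150,76))]
M={}
for n,(x0,y0,x1,y1) in(("scene",(262,170,370,245)),("top",(183,105,285,160))):
    im=ims[n].astype(int); m=((im[...,2]>im[...,0]+30)&(im[...,2]>im[...,1]+20))*1.
    k=np.zeros_like(m); k[y0:y1,x0:x1]=1; M[n]=(m*k)
    print(n,M[n].sum())
B=[b+[-12,y,60] for y in(-100,100) for b in HB]
def cost(p,names):
    c=0
    for n in names:
        w=1-(sil(n,LIP,*p,S=2)>0)
        c+=(w*np.abs(M[n]-sil(n,B,*p,S=2))).sum()/M[n].sum()
        # orange + not
    return c
for names in(["top"],["scene"],["top","scene"]):
    r=minimize(lambda v:cost(v*[1,1,.02],names),[653,52,-4.2],method="Nelder-Mead",options=dict(initial_simplex=[[645,45,-6],[660,48,-5],[650,58,-4],[655,50,-2]],xatol=.05,fatol=1e-4))
    p=r.x*[1,1,.02]; print(names,p.round(3),round(r.fun,3))
# lip far-top edge profile in top view, and bands
def prof(n,ys,z,xs,p):
    g=cv2.cvtColor(ims[n],cv2.COLOR_RGB2GRAY).astype(np.float32)
    out=[]
    for y in ys:
        q=w2px(n,tf(np.c_[xs,np.full(len(xs),y),np.full(len(xs),z)],*p)).astype(np.float32)
        out.append(cv2.remap(g,q[:,0:1],q[:,1:2],cv2.INTER_LINEAR)[:,0])
    return np.mean(out,0)
for n in("top","scene"):
    xs=np.arange(-14,30,2.); print(n,dict(zip(xs.astype(int),prof(n,np.r_[-36:-28:2,29:36:2],76,xs,p).round().astype(int))))
    xs=np.arange(-92,-66,2.); print(n,dict(zip(xs.astype(int),prof(n,np.arange(-130,131,10),60,xs,p).round().astype(int))))
E
python3 fit2.py
```

```text
scene 1273.0
top 989.0
['top'] [ 6.55099e+02  5.17310e+01 -9.90000e-02] 0.154
['scene'] [ 6.53956e+02  5.21860e+01 -8.90000e-02] 0.118Traceback (most recent call last):
  File "fit2.py", line 19, in <module>
    r=minimize(lambda v:cost(v*[1,1,.02],names),[653,52,-4.2],method="Nelder-Mead",options=dict(initial_simplex=[[645,45,-6],[660,48,-5],[650,58,-4],[655,50,-2]],xatol=.05,fatol=1e-4))
    res = _minimize_neldermead(fun, x0, args, callback, bounds=bounds,
                               **options)
    fxcc = func(xcc)
    fx = function(np.copy(x), *(wrapper_args + args))
  File "fit2.py", line 19, in <lambda>
    r=minimize(lambda v:cost(v*[1,1,.02],names),[653,52,-4.2],method="Nelder-Mead",options=dict(initial_simplex=[[645,45,-6],[660,48,-5],[650,58,-4],[655,50,-2]],xatol=.05,fatol=1e-4))
                        ~~~~^^^^^^^^^^^^^^^^^^^
  File "fit2.py", line 15, in cost
    c+=(w*np.abs(M[n]-sil(n,B,*p,S=2))).sum()/M[n].sum()
                      ~~~^^^^^^^^^^^^
  File "h.py", line 26, in sil
    p=(w2px(n,tf(b,x,y,a,z))+.5)*S-.5
       ~~~~^^^^^^^^^^^^^^^^^
  File "h.py", line 10, in w2px
    K,T=cal(n); q=T[:3,:3].T@(np.atleast_2d(p)-T[:3,3]).T; q=K@q; return (q[:2]/q[2]).T
        ~~~^^^
  File "h.py", line 5, in cal
    c=manip.calibration(n); return np.array(c["camera_matrix"]),np.array(c["world_from_camera"])
ValueError: time passes only in moves, steps and waits
```

```bash
sed -i 's/^def cal(n):/import functools\n@functools.lru_cache(None)\ndef cal(n):/' h.py; python3 fit2.py; python3 -c "
from workcell import manip;print(manip.get_state()['time'])"
```

```text
scene 1273.0
top 989.0
['top'] [ 6.55099e+02  5.17310e+01 -9.90000e-02] 0.154
['scene'] [ 6.53956e+02  5.21860e+01 -8.90000e-02] 0.118
['top', 'scene'] [ 6.53578e+02  5.22110e+01 -9.10000e-02] 0.272
top {np.int64(-14): np.int64(114), np.int64(-12): np.int64(114), np.int64(-10): np.int64(115), np.int64(-8): np.int64(115), np.int64(-6): np.int64(111), np.int64(-4): np.int64(100), np.int64(-2): np.int64(83), np.int64(0): np.int64(66), np.int64(2): np.int64(66), np.int64(4): np.int64(69), np.int64(6): np.int64(69), np.int64(8): np.int64(70), np.int64(10): np.int64(70), np.int64(12): np.int64(72), np.int64(14): np.int64(83), np.int64(16): np.int64(97), np.int64(18): np.int64(109), np.int64(20): np.int64(114), np.int64(22): np.int64(114), np.int64(24): np.int64(113), np.int64(26): np.int64(113), np.int64(28): np.int64(113)}
top {np.int64(-92): np.int64(128), np.int64(-90): np.int64(128), np.int64(-88): np.int64(129), np.int64(-86): np.int64(125), np.int64(-84): np.int64(117), np.int64(-82): np.int64(107), np.int64(-80): np.int64(103), np.int64(-78): np.int64(108), np.int64(-76): np.int64(1
[... 448 characters left out ...]
p.int64(8): np.int64(68), np.int64(10): np.int64(68), np.int64(12): np.int64(65), np.int64(14): np.int64(53), np.int64(16): np.int64(43), np.int64(18): np.int64(46), np.int64(20): np.int64(50), np.int64(22): np.int64(52), np.int64(24): np.int64(53), np.int64(26): np.int64(53), np.int64(28): np.int64(55)}
scene {np.int64(-92): np.int64(153), np.int64(-90): np.int64(148), np.int64(-88): np.int64(144), np.int64(-86): np.int64(140), np.int64(-84): np.int64(133), np.int64(-82): np.int64(123), np.int64(-80): np.int64(110), np.int64(-78): np.int64(99), np.int64(-76): np.int64(93), np.int64(-74): np.int64(89), np.int64(-72): np.int64(87), np.int64(-70): np.int64(86), np.int64(-68): np.int64(85)}
0.9
```

```bash
cat > plan.py <<'E'
import sys
from h import *
# usage: plan.py x y z yaw  : TCP target (mm), holder yaw (jaw axis = holder y)
def plan(x,y,z,yaw):
    s=manip.get_state(); p=np.array(s["tcp_pos"]); Rt=R.from_quat(s["tool_rot"])
    best=None
    for k in(1,-1):
        X=k*np.array([-np.sin(yaw),np.cos(yaw),0]); Y=np.array([0,0,-1.]); Z=np.cross(X,Y)
        G=R.from_matrix(np.c_[X,Y,Z]); rv=(Rt.inv()*G).as_rotvec()
        if best is None or np.linalg.norm(rv)<np.linalg.norm(best): best=rv
    d=Rt.inv().apply(np.array([x,y,z])-p)/1000
    print("t",round(s["time"],2),"tcp",p.round(1),"F",np.array(s["ft_force"]).round(1),"open",round(s["opening"],1),"q",np.round(s["q"],2))
    print("axes x,y,z in world:",Rt.as_matrix().T.round(3).tolist())
    print("shift",d.round(4),"rot",best.round(4),"deg",np.degrees(np.linalg.norm(best)).round(1),"rows>=",np.ceil(max(np.linalg.norm(d)/.0417,np.degrees(np.linalg.norm(best))/7.16)))
if __name__=="__main__": plan(*map(float,sys.argv[1:]))
E
python3 plan.py 400 337 120 -.22
```

```text
t 0.9 tcp [159.  656.  238.7] F [-0.6 -0.8  0.2] open 87.9 q [ 1.3   0.26  1.6  -0.    1.27 -0.04]
axes x,y,z in world: [[0.236, 0.972, -0.0], [0.0, -0.0, -1.0], [-0.972, 0.236, -0.0]]
shift [-0.2533  0.1187 -0.3093] rot [ 0.     -0.0178 -0.    ] deg 1.0 rows>= 11.0
```

```bash
python3 -m inch '[[[-0.03,0.01,-0.03,0,-0.018,0],[-0.055,0.02,-0.065,0,-0.018,0],[-0.08,0.03,-0.097,0,-0.018,0],[-0.105,0.04,-0.13,0,-0.018,0],[-0.13,0.055,-0.16,0,-0.018,0]]]' -1; python3 plan.py 400 337 120 -.22
```

```text
time: 1.32
tcp_pos: [282.1, 495.4, 186.4]
tool_rot: [-0.551, -0.443, 0.441, 0.552]
ft_force: [-0.6, 1.4, -0.2]
opening: 88.1
t 1.32 tcp [282.1 495.4 186.4] F [-0.6  1.4 -0.2] open 88.1 q [ 1.01  0.1   1.89 -0.    1.14 -0.34]
axes x,y,z in world: [[0.217, 0.976, 0.002], [0.002, 0.002, -1.0], [-0.976, 0.217, -0.001]]
shift [-0.1291  0.0662 -0.1495] rot [0.0011 0.0008 0.0024] deg 0.2 rows>= 5.0
```

```bash
python3 -m inch '[[[-0.026,0.01,-0.03,0,0,0],[-0.052,0.022,-0.06,0,0,0],[-0.078,0.04,-0.09,0,0,0],[-0.104,0.055,-0.12,0,0,0],[-0.129,0.066,-0.15,0,0,0]]]'; python3 -m inch '[[[0,0,0,0,0,0],[0,0,0,0,0,0]]]' >/dev/null;  python3 - <<'E'
from h import *
from plan import plan
plan(400,337,15.5,-.22)
for n,b in(("top",(100,180,220,270)),("scene",(260,80,360,180))):
    im=manip.capture(n); crop(n,im,b,6,f"pics/app_{n}.png")
E
```

```text
time: 1.73
tcp_pos: [399.7, 336.6, 119.9]
tool_rot: [-0.551, -0.443, 0.442, 0.552]
ft_force: [0.9, -0.8, -0.1]
opening: 88.3
t 1.9 tcp [400.3 334.4 119.1] F [ 0.7  0.7 -0.1] open 88.0 q [ 0.65  0.08  2.05  0.    1.01 -0.7 ]
axes x,y,z in world: [[0.221, 0.975, 0.001], [-0.0, 0.001, -1.0], [-0.975, 0.221, 0.0]]
shift [0.0024 0.1036 0.0008] rot [-0.0004 -0.0033  0.0008] deg 0.2 rows>= 3.0
```

View pics/app_scene.png

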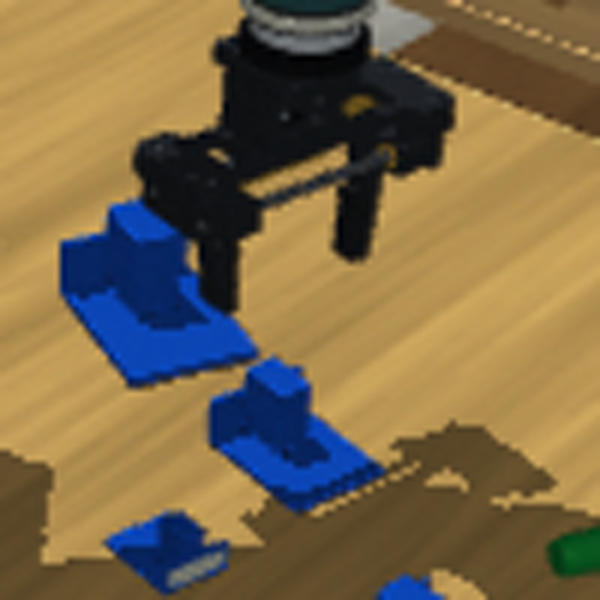

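```bash
python3 -m inch '[[[0.002,0.03,0.001,0,-0.003,0],[0.002,0.06,0.001,0,-0.003,0],[0.002,0.085,0.001,0,-0.003,0],[0.002,0.1,0.001,0,-0.003,0],[0.002,0.103,0.001,0,-0.003,0]]]';  python3 - <<'E'
from h import *
from plan import plan
plan(400,337,15.5,-.22)
for n,b in(("top",(110,180,210,270)),("scene",(260,100,360,180))):
    im=manip.capture(n); crop(n,im,b,6,f"pics/down_{n}.png")
E
```

```text
time: 2.42
tcp_pos: [396.8, 340.0, 15.0]
tool_rot: [-0.55, -0.443, 0.444, 0.551]
ft_force: [-0.3, 0.4, -1.1]
opening: 88.2
t 2.42 tcp [396.8 340.   15. ] F [-0.3  0.4 -1.1] open 88.2 q [ 0.66  0.23  2.11  0.    0.8  -0.7 ]
axes x,y,z in world: [[0.212, 0.977, 0.0], [-0.002, 0.0, -1.0], [-0.977, 0.212, 0.002]]
shift [-0.0022 -0.0005 -0.0038] rot [-0.0021  0.006   0.    ] deg 0.4 rows>= 1.0
```

View pics/down_scene.png

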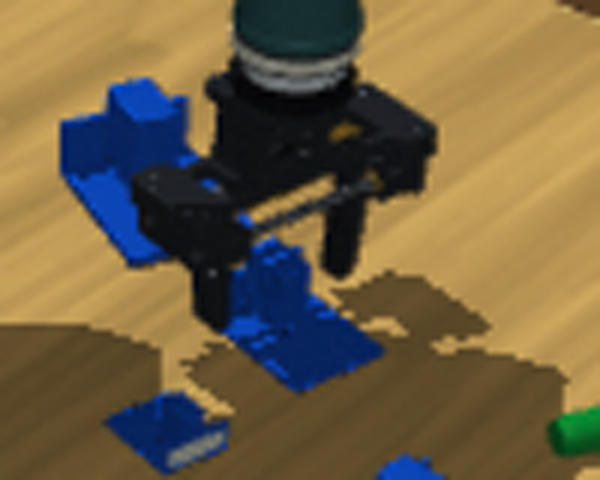

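```bash
python3 -m inch '[[[-0.001,0,-0.003,0,0,0],[-0.001,0,-0.003,0,0,0],[-0.001,0,-0.003,0,0,0],[-0.001,0,-0.003,0,0,0],[-0.001,0,-0.003,0,0,0]]]' 1;python3 -m inch '[[[0,0,0,0,0,0],[0,0,0,0,0,0],[0,0,0,0,0,0],[0,0,0,0,0,0],[0,0,0,0,0,0]]]';  python3 - <<'E'
from h import *
from plan import plan
plan(400,337,15.5,-.22)
plan(400,337,15.5,-.22)
E
```

```text
time: 2.93
tcp_pos: [401.9, 339.6, 18.2]
tool_rot: [-0.55, -0.445, 0.442, 0.551]
ft_force: [0.2, 0.1, 0.2]
opening: 56.9
time: 3.35
tcp_pos: [401.7, 339.3, 18.1]
tool_rot: [-0.55, -0.445, 0.442, 0.551]
ft_force: [-1.0, -0.6, 2.6]
opening: 24.3
t 3.35 tcp [401.7 339.3  18.1] F [-1.  -0.6  2.6] open 24.3 q [ 0.65  0.23  2.11  0.    0.8  -0.7 ]
axes x,y,z in world: [[0.213, 0.977, 0.003], [0.002, 0.003, -1.0], [-0.977, 0.213, -0.001]]
shift [-0.0026  0.0026  0.0012] rot [0.001  0.0054 0.0034] deg 0.4 rows>= 1.0
t 3.35 tcp [401.7 339.3  18.1] F [-1.  -0.6  2.6] open 24.3 q [ 0.65  0.23  2.11  0.    0.8  -0.7 ]
axes x,y,z in world: [[0.213, 0.977, 0.003], [0.002, 0.003, -1.0], [-0.977, 0.213, -0.001]]
shift [-0.0026  0.0026  0.0012] rot [0.001  0.0054 0.0034] deg 0.4 rows>= 1.0
```

```bash
python3 -m inch '[[[0,-0.02,0,0,0,0],[0,-0.05,0,0,0,0],[0,-0.08,0,0,0,0],[0,-0.105,0,0,0,0],[0,-0.12,0,0,0,0]]]';python3 -m inch '[[[0,0,0,0,0,0],[0,0,0,0,0,0]]]'; python3 plan.py 571 60 130 -.091
```

```text
time: 3.77
tcp_pos: [402.6, 339.8, 141.1]
tool_rot: [-0.55, -0.446, 0.441, 0.551]
ft_force: [1.5, 0.7, -0.3]
opening: 24.0
time: 3.93
tcp_pos: [403.4, 340.4, 142.2]
tool_rot: [-0.55, -0.447, 0.44, 0.551]
ft_force: [0.2, -0.1, -1.5]
opening: 23.6
t 3.93 tcp [403.4 340.4 142.2] F [ 0.2 -0.1 -1.5] open 23.6 q [ 0.65  0.06  2.02  0.    1.05 -0.7 ]
axes x,y,z in world: [[0.213, 0.977, 0.009], [0.007, 0.007, -1.0], [-0.977, 0.213, -0.005]]
shift [-0.2384  0.0113 -0.2234] rot [ 0.0058 -0.1237  0.0083] deg 7.1 rows>= 8.0
```

```bash
python3 -m inch '[[[-0.025,0,-0.022,0,-0.015,0],[-0.053,0,-0.047,0,-0.03,0],[-0.08,0,-0.072,0,-0.045,0],[-0.107,0,-0.097,0,-0.06,0],[-0.13,0,-0.12,0,-0.075,0]]]'; python3 plan.py 565 60 140 -.091
```

```text
time: 4.35
tcp_pos: [492.0, 185.5, 139.2]
tool_rot: [-0.533, -0.466, 0.462, 0.534]
ft_force: [0.0, 0.3, -0.2]
opening: 23.8
t 4.35 tcp [492.  185.5 139.2] F [ 0.   0.3 -0.2] open 23.8 q [ 0.31  0.06  2.03  0.01  1.04 -1.12]
axes x,y,z in world: [[0.138, 0.99, 0.006], [0.003, 0.006, -1.0], [-0.99, 0.138, -0.003]]
shift [-0.1142 -0.0012 -0.0897] rot [ 0.0027 -0.0478  0.0062] deg 2.8 rows>= 4.0
```

```bash
python3 -m inch '[[[-0.028,0,-0.022,0,-0.012,0],[-0.056,0,-0.044,0,-0.024,0],[-0.085,0,-0.066,0,-0.036,0],[-0.105,0,-0.082,0,-0.048,0],[-0.114,-0.001,-0.09,0.002,-0.048,0.005]]]'; python3 -m inch '[[[0,0,0,0,0,0],[0,0,0,0,0,0]]]'>/dev/null; cat > held.py <<'E'
import sys
from h import *
from scipy.optimize import minimize
from plan import plan
tag=sys.argv[1]; z0=float(sys.argv[2])
SH=(654.5,52.1,-.091)
ims={n:manip.capture(n) for n in("scene","top")}
s=manip.get_state(); t=np.array(s["tcp_pos"]); A=R.from_quat(s["tool_rot"]).as_matrix()
X=A[:,0]*np.sign(A[1,0]); yaw=np.arctan2(-X[0],X[1])
o=tf([[22,0,0]],t[0],t[1],yaw)[0]
print("yaw",yaw.round(3),"tcp",t.round(1),"nominal origin",o.round(1))
sh=tf([[0,0,0]],0,0,0)
def toshelf(p): 
    c,s=np.cos(SH[2]),np.sin(SH[2]); d=np.array(p[:2])-SH[:2]; return np.array([c*d[0]+s*d[1],-s*d[0]+c*d[1]]).round(1)
print("nominal in shelf",toshelf(o),"yaw rel",round(yaw-SH[2],3))
# overlay nominal
z=z0 if z0>=0 else t[2]-15.3
dr=[(tf(e,o[0],o[1],yaw,z),(0,255,255)) for e in edges(HB[:2])]
SB=[box((-80,-150,60),(60,150,60)),box((0,-150,70),(14,150,76))]
dr+=[(tf(e,*SH),(255,0,255)) for e in edges(SB)]
for n in ims:
    u=w2px(n,o+[0,0,z])[0].astype(int)
    x0=max(0,u[0]-55);y0=max(0,u[1]-50)
    crop(n,ims[n],(x0,y0,x0+110,y0+85),7,f"pics/{tag}_{n}.png",dr)
    print(n,x0,y0)
    crop(n,ims[n],(x0,y0,x0+110,y0+85),7,f"pics/{tag}_{n}_raw.png")
E
python3 held.py h1 -1; python3 plan.py 572.8 59.6 76 -.091
```

```text
time: 4.77
tcp_pos: [565.0, 56.9, 137.1]
tool_rot: [-0.522, -0.475, 0.477, 0.523]
ft_force: [-0.0, 0.7, -0.5]
opening: 23.9
yaw -0.093 tcp [563.6  57.9 135.7] nominal origin [585.5  55.9   0. ]
nominal in shelf [-69.1  -2.5] yaw rel -0.002
scene 243 135
top 176 94
t 5.03 tcp [563.6  57.9 135.7] F [ 0.1  0.4 -1.5] open 23.7 q [ 0.06  0.15  1.94  0.    1.06 -1.42]
axes x,y,z in world: [[0.093, 0.996, -0.0], [-0.006, 0.0, -1.0], [-0.996, 0.093, 0.006]]
shift [ 0.0026  0.0596 -0.0094] rot [-0.0057 -0.0019 -0.0002] deg 0.3 rows>= 2.0
```

View pics/h1_scene.png

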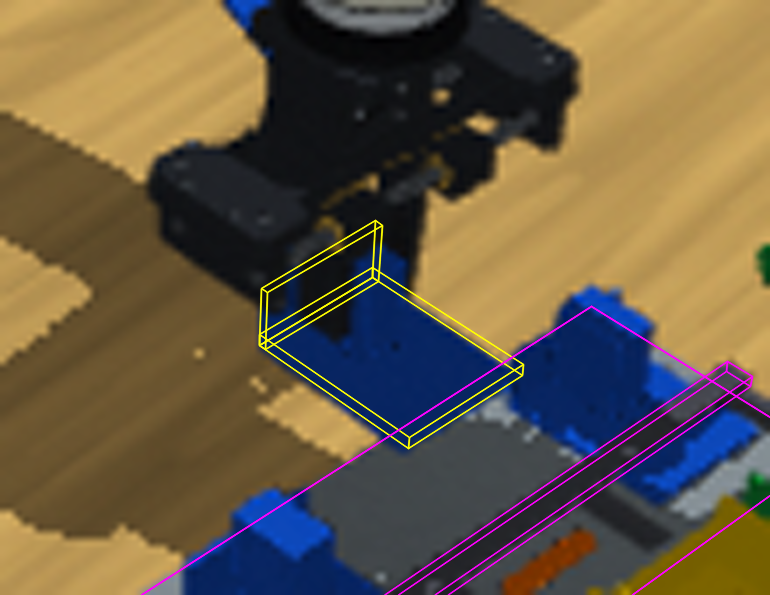

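View pics/h1_top.png

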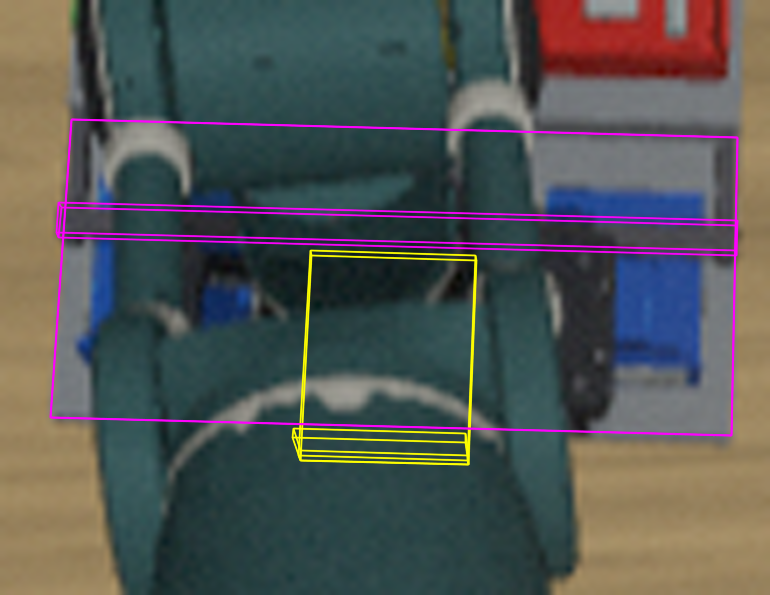

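```bash
python3 -m inch '[[[0.0026,0,-0.009,-0.005,-0.002,0],[0.0026,0.015,-0.009,-0.005,-0.002,0],[0.0026,0.03,-0.009,-0.005,-0.002,0],[0.0026,0.045,-0.009,-0.005,-0.002,0],[0.0026,0.05,-0.009,-0.005,-0.002,0]]]'; python3 -m inch '[[[0,0,0,0,0,0],[0,0,0,0,0,0]]]'; python3 held.py h2 -1; python3 plan.py 573.5 59.6 76 -.091
```

```text
time: 5.45
tcp_pos: [570.8, 61.1, 83.4]
tool_rot: [-0.521, -0.476, 0.478, 0.523]
ft_force: [-0.5, -0.4, -0.9]
opening: 23.6
time: 5.62
tcp_pos: [570.2, 62.1, 83.0]
tool_rot: [-0.52, -0.476, 0.479, 0.523]
ft_force: [0.2, 0.3, -0.9]
opening: 23.8
yaw -0.088 tcp [571.4  61.7  84.2] nominal origin [593.3  59.8   0. ]
nominal in shelf [-61.6   2.1] yaw rel 0.003
scene 245 149
top 175 97
t 5.72 tcp [571.4  61.7  84.2] F [ 0.4 -0.1 -0.6] open 23.9 q [ 0.06  0.22  1.96  0.    0.96 -1.42]
axes x,y,z in world: [[0.088, 0.996, -0.0], [-0.003, 0.0, -1.0], [-0.996, 0.088, 0.003]]
shift [-0.0019  0.0082 -0.0023] rot [-0.0025  0.0029 -0.0002] deg 0.2 rows>= 1.0
```

View pics/h2_scene.png

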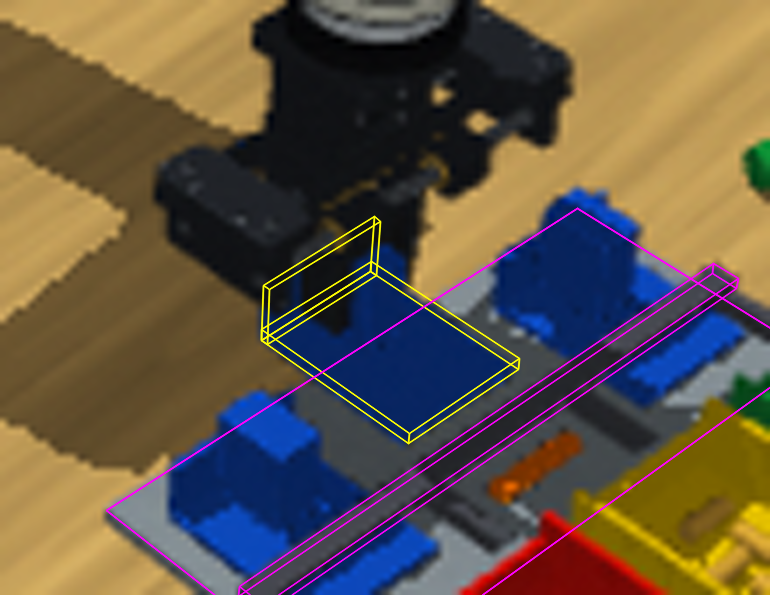

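View pics/h2_scene_raw.png

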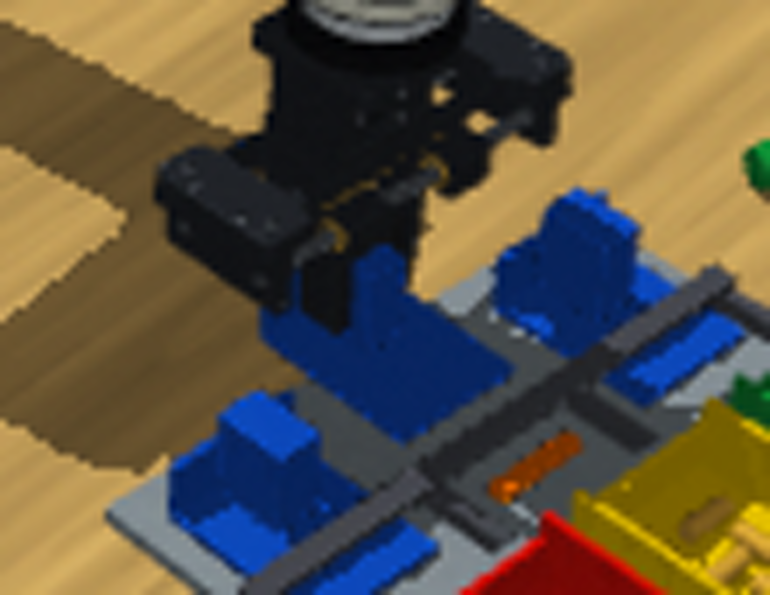

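```bash
python3 -m inch '[[[-0.002,0,-0.003,-0.002,0,0],[-0.002,0.002,-0.003,-0.002,0,0],[-0.002,0.004,-0.003,-0.002,0,0],[-0.002,0.005,-0.003,-0.002,0,0],[-0.002,0.005,-0.003,-0.002,0,0]]]'; python3 -m inch '[[[0,0.001,0,0,0,0],[0,0.001,0,0,0,0],[0,0.001,0,0,0,0]]]';python3 -m inch '[[[0,0.001,0,0,0,0],[0,0.001,0,0,0,0],[0,0.001,0,0,0,0]]]'; python3 plan.py 573.5 59.6 76 -.091
```

```text
time: 6.13
tcp_pos: [574.0, 59.3, 79.0]
tool_rot: [-0.521, -0.477, 0.478, 0.522]
ft_force: [-0.8, -0.5, -0.6]
opening: 23.8
time: 6.38
tcp_pos: [574.1, 59.3, 78.1]
tool_rot: [-0.521, -0.477, 0.478, 0.522]
ft_force: [0.1, 0.3, 0.0]
opening: 24.2
time: 6.63
tcp_pos: [574.1, 59.2, 78.1]
tool_rot: [-0.521, -0.477, 0.478, 0.522]
ft_force: [-2.2, -0.3, 6.4]
opening: 23.9
t 6.63 tcp [574.1  59.2  78.1] F [-2.2 -0.3  6.4] open 23.9 q [ 0.06  0.23  1.96 -0.    0.95 -1.42]
axes x,y,z in world: [[0.088, 0.996, -0.0], [-0.001, -0.0, -1.0], [-0.996, 0.088, 0.001]]
shift [0.0003 0.0021 0.0007] rot [-0.0009  0.0025 -0.0002] deg 0.1 rows>= 1.0
```

```bash
python3 held.py h3 60
```

```text
yaw -0.089 tcp [574.1  59.2  78.1] nominal origin [596.   57.3   0. ]
nominal in shelf [-58.7  -0.2] yaw rel 0.002
scene 245 152
top 176 97
```

View pics/h3_scene.png

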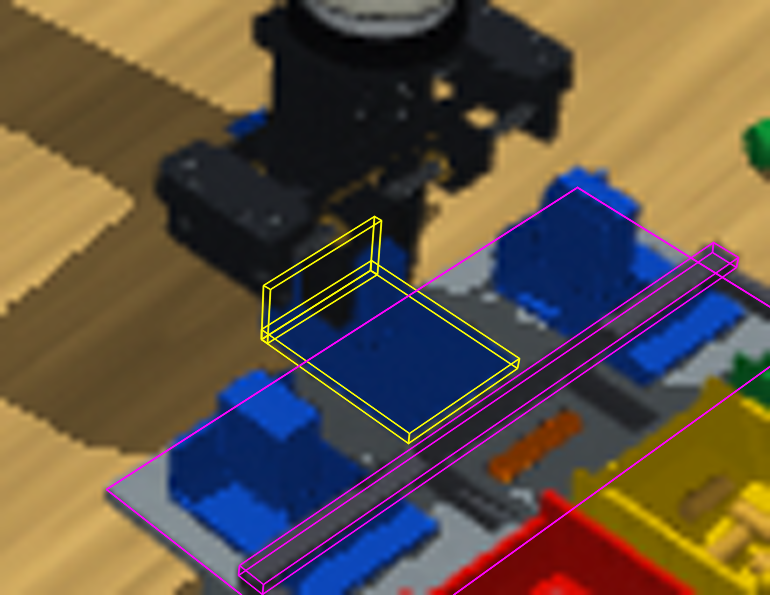

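View pics/h3_scene_raw.png

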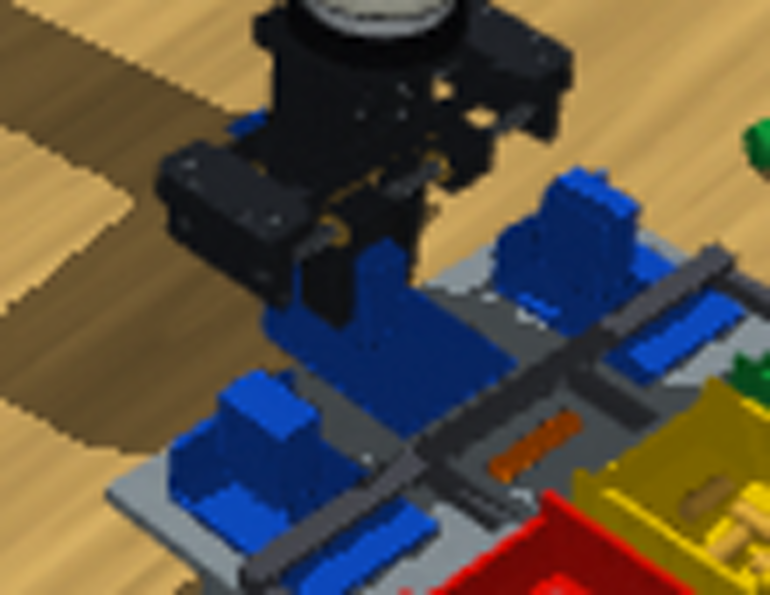

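```bash
python3 -m inch '[[[0,0,-0.006,0,0,0],[0,0,-0.012,0,0,0],[0,0,-0.018,0,0,0],[0,0,-0.024,0,0,0],[0,0,-0.028,0,0,0]]]'; python3 -m inch '[[[0,0,0,0,0,0],[0,0,0,0,0,0]]]';  python3 held.py h4 60
```

```text
time: 7.15
tcp_pos: [602.9, 56.7, 78.1]
tool_rot: [-0.522, -0.477, 0.478, 0.522]
ft_force: [-3.1, -1.0, 3.8]
opening: 23.9
time: 7.32
tcp_pos: [603.9, 56.6, 78.1]
tool_rot: [0.522, 0.477, -0.477, -0.522]
ft_force: [1.8, -0.1, 0.6]
opening: 23.9
yaw -0.089 tcp [603.5  56.6  78.1] nominal origin [625.4  54.7   0. ]
nominal in shelf [-29.2  -0.1] yaw rel 0.002
scene 252 156
top 177 88
```

View pics/h4_scene_raw.png

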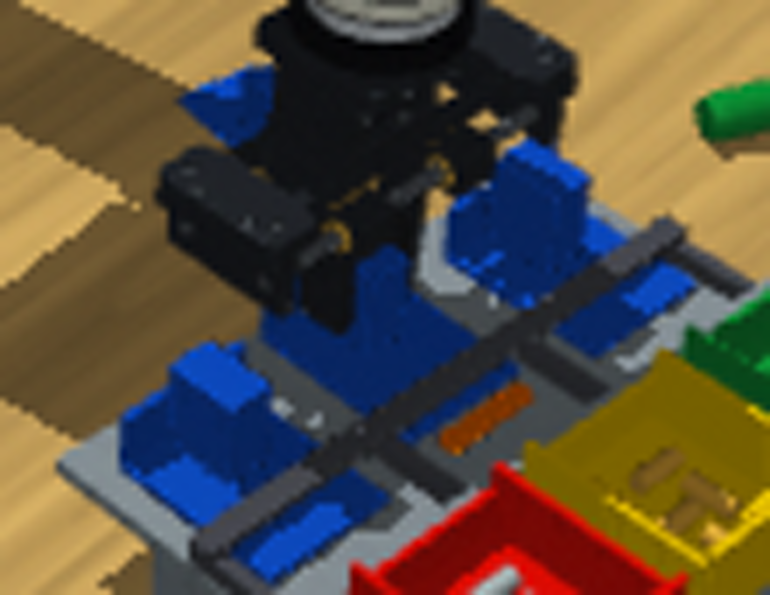

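The tongue now shows behind the lip at crop (410–510, 370–435), centred between the cheeks, with the stop still out. Next I push in small steps and watch the force.

```bash
python3 -m inch '[[[0,0,-0.003,0,0,0],[0,0,-0.006,0,0,0],[0,0,-0.006,0,0,0],[0,0,-0.006,0,0,0]]]'; python3 -m inch '[[[0,0,-0.003,0,0,0],[0,0,-0.003,0,0,0],[0,0,-0.003,0,0,0]]]';python3 -m inch '[[[0,0,-0.003,0,0,0],[0,0,-0.003,0,0,0],[0,0,-0.003,0,0,0]]]'; python3 -m inch '[[[0,0,-0.003,0,0,0],[0,0,-0.003,0,0,0],[0,0,-0.003,0,0,0]]]'
```

```text
time: 7.75
tcp_pos: [609.9, 56.1, 78.1]
tool_rot: [0.522, 0.478, -0.477, -0.521]
ft_force: [0.2, -0.4, 0.8]
opening: 24.0
time: 8.0
tcp_pos: [610.6, 55.9, 78.1]
tool_rot: [-0.521, -0.476, 0.478, 0.523]
ft_force: [-6.9, 0.7, 6.8]
opening: 23.7
time: 8.25
tcp_pos: [610.8, 55.8, 78.1]
tool_rot: [-0.519, -0.475, 0.48, 0.524]
ft_force: [-9.0, 0.7, 8.9]
opening: 23.9
time: 8.5
tcp_pos: [611.2, 55.4, 78.1]
tool_rot: [-0.518, -0.473, 0.482, 0.525]
ft_force: [-8.9, -0.0, 9.2]
opening: 23.8
```

```bash
python3 held.py h5 60; python3 plan.py 621 55 78.1 -.091
```

```text
yaw -0.089 tcp [611.2  55.4  78.1] nominal origin [633.1  53.4   0. ]
nominal in shelf [-21.5  -0.6] yaw rel 0.002
scene 253 158
top 177 86
t 8.6 tcp [611.2  55.4  78.1] F [-8.6  0.4  8.4] open 23.7 q [ 0.05  0.3   1.87  0.    0.98 -1.43]
axes x,y,z in world: [[0.089, 0.996, -0.002], [-0.016, -0.0, -1.0], [-0.996, 0.089, 0.016]]
shift [ 0.0005 -0.0002 -0.0098] rot [-0.0158  0.0021 -0.0019] deg 0.9 rows>= 1.0
```

View pics/h5_scene_raw.png

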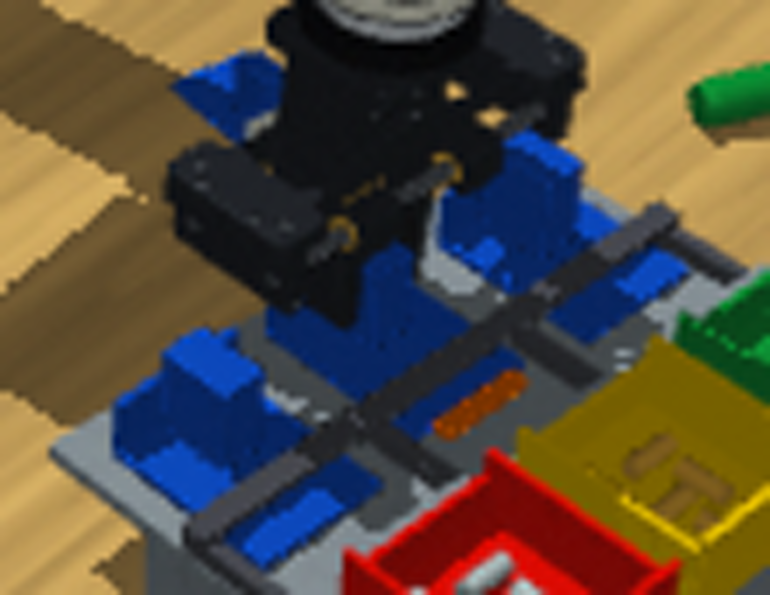

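```bash
python3 -m inch '[[[0,-0.001,-0.004,-0.016,0.002,0],[0,-0.001,-0.008,-0.016,0.002,0],[0,-0.001,-0.008,-0.016,0.002,0]]]'; python3 plan.py 621 55 78.1 -.091
```

```text
time: 8.85
tcp_pos: [615.9, 54.6, 78.1]
tool_rot: [-0.521, -0.474, 0.479, 0.523]
ft_force: [-8.7, -0.8, 5.3]
opening: 23.8
t 8.85 tcp [615.9  54.6  78.1] F [-8.7 -0.8  5.3] open 23.8 q [ 0.05  0.31  1.87 -0.    0.98 -1.43]
axes x,y,z in world: [[0.09, 0.996, -0.003], [-0.007, -0.002, -1.0], [-0.996, 0.09, 0.007]]
shift [ 0.0009  0.     -0.005 ] rot [-0.007   0.0005 -0.0029] deg 0.4 rows>= 1.0
```

```bash
python3 -m inch '[[[0.0005,0,-0.004,-0.012,0,-0.002],[0.0005,0,-0.007,-0.012,0,-0.002],[0.0005,0,-0.008,-0.012,0,-0.002]]]'; python3 plan.py 621 55 78.1 -.091
```

```text
time: 9.1
tcp_pos: [618.4, 54.3, 78.0]
tool_rot: [-0.521, -0.474, 0.479, 0.523]
ft_force: [-18.6, -0.2, 16.7]
opening: 23.9
t 9.1 tcp [618.4  54.3  78. ] F [-18.6  -0.2  16.7] open 23.9 q [ 0.05  0.31  1.86 -0.    0.98 -1.43]
axes x,y,z in world: [[0.09, 0.996, -0.002], [-0.008, -0.002, -1.0], [-0.996, 0.09, 0.007]]
shift [ 0.0009 -0.0001 -0.0025] rot [-0.0074  0.0006 -0.0024] deg 0.4 rows>= 1.0
```

```bash
python3 -m inch '[[[0.0005,-0.0015,-0.004,-0.013,0,-0.002],[0.0005,-0.0015,-0.007,-0.013,0,-0.002],[0.0005,-0.0015,-0.007,-0.013,0,-0.002]]]'; python3 plan.py 621 55 78.1 -.091; python3 held.py h6 60
```

```text
time: 9.35
tcp_pos: [620.3, 53.9, 78.1]
tool_rot: [-0.521, -0.475, 0.479, 0.523]
ft_force: [-12.2, -2.0, 8.5]
opening: 23.7
t 9.35 tcp [620.3  53.9  78.1] F [-12.2  -2.    8.5] open 23.7 q [ 0.05  0.31  1.86 -0.    0.98 -1.43]
axes x,y,z in world: [[0.09, 0.996, -0.002], [-0.006, -0.002, -1.0], [-0.996, 0.09, 0.006]]
shift [ 0.0011 -0.0001 -0.0006] rot [-0.0056  0.0008 -0.002 ] deg 0.3 rows>= 1.0
yaw -0.09 tcp [620.3  54.   78. ] nominal origin [642.2  52.    0. ]
nominal in shelf [-12.2  -1.2] yaw rel 0.001
scene 255 159
top 177 83
```

View pics/h6_scene.png

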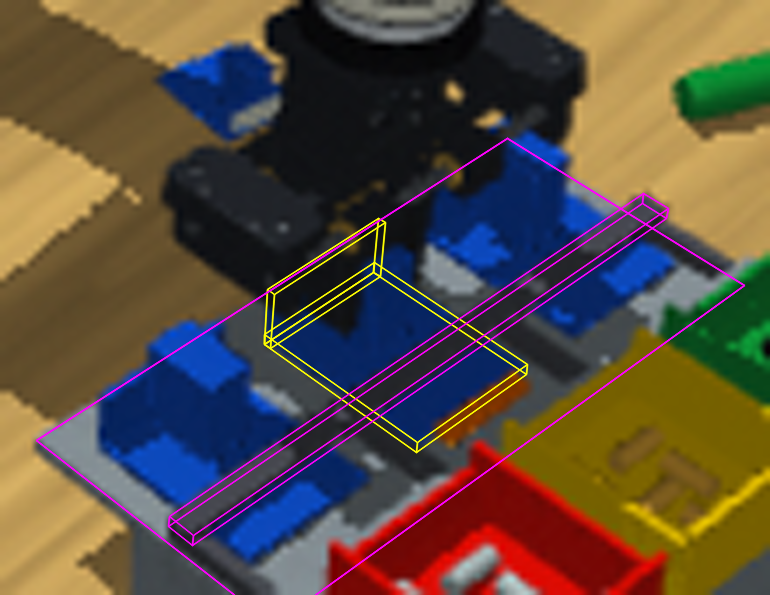

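View pics/h6_scene_raw.png

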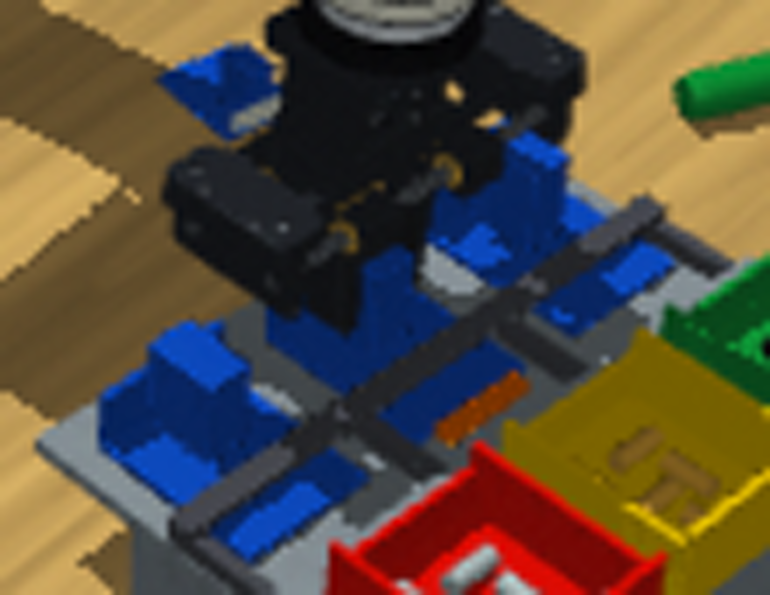

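```bash
python3 -m inch '[[[0.001,-0.0005,-0.004,-0.012,0,-0.002],[0.001,-0.0005,-0.007,-0.012,0,-0.002],[0.001,-0.0005,-0.007,-0.012,0,-0.002]]]'; python3 -m inch '[[[0.001,-0.0005,-0.007,-0.012,0,-0.002],[0.001,-0.0005,-0.007,-0.012,0,-0.002],[0.001,-0.0005,-0.007,-0.012,0,-0.002]]]'; python3 plan.py 621 55 78.1 -.091
```

```text
time: 9.7
tcp_pos: [621.0, 53.9, 78.0]
tool_rot: [-0.521, -0.474, 0.479, 0.524]
ft_force: [-18.8, -1.6, 15.4]
opening: 23.9
time: 9.95
tcp_pos: [621.0, 54.0, 78.0]
tool_rot: [-0.52, -0.474, 0.48, 0.524]
ft_force: [-20.2, -0.5, 17.2]
opening: 23.9
t 9.95 tcp [621.  54.  78.] F [-20.2  -0.5  17.2] open 23.9 q [ 0.05  0.32  1.85 -0.    0.98 -1.43]
axes x,y,z in world: [[0.09, 0.996, -0.002], [-0.011, -0.001, -1.0], [-0.996, 0.09, 0.011]]
shift [ 0.001  -0.0001  0.0001] rot [-0.011   0.0006 -0.0025] deg 0.6 rows>= 1.0
```

```bash
python3 -m inch '[[[0.001,-0.002,-0.007,-0.016,0,-0.002],[0.001,-0.002,-0.008,-0.016,0,-0.002],[0.001,-0.002,-0.008,-0.016,0,-0.002],[0.001,-0.002,-0.008,-0.016,0,-0.002]]]'; python3 -m inch '[[[0.001,-0.002,-0.008,-0.014,0,-0.002],[0.001,-0.002,-0.008,-0.014,0,-0.002],[0.001,-0.002,-0.008,-0.014,0,-0.002]]]'; python3 plan.py 621 55 78.1 -.091; python3 held.py h7 60
```

```text
time: 10.28
tcp_pos: [621.0, 53.9, 78.1]
tool_rot: [-0.52, -0.473, 0.481, 0.525]
ft_force: [-20.1, -1.0, 11.8]
opening: 23.9
time: 10.53
tcp_pos: [621.1, 53.9, 78.2]
tool_rot: [-0.519, -0.472, 0.481, 0.525]
ft_force: [-20.1, -0.7, 11.9]
opening: 24.0
t 10.53 tcp [621.1  53.9  78.2] F [-20.1  -0.7  11.9] open 24.0 q [ 0.05  0.32  1.85 -0.    0.99 -1.43]
axes x,y,z in world: [[0.09, 0.996, -0.003], [-0.016, -0.002, -1.0], [-0.996, 0.09, 0.015]]
shift [0.0011 0.0001 0.0002] rot [-0.0155  0.0005 -0.0033] deg 0.9 rows>= 1.0
yaw -0.09 tcp [621.1  53.8  78.1] nominal origin [643.   51.9   0. ]
nominal in shelf [-11.4  -1.3] yaw rel 0.001
scene 256 159
top 177 83
```

View pics/h7_scene_raw.png

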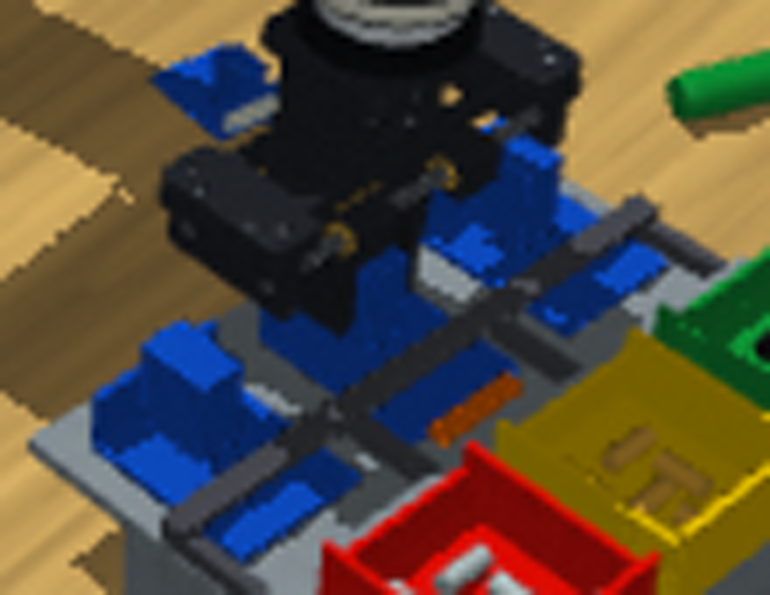

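View pics/h7_top_raw.png

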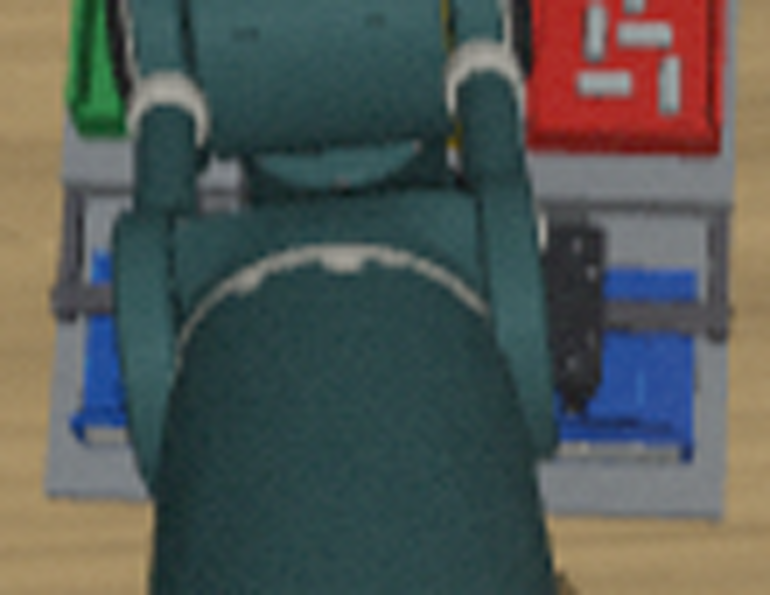

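Force rises with no further travel, so this is the hard stop. The tool leans about 0.9°, so I'll level it while keeping the push.

```bash
python3 -m inch '[[[0.001,-0.001,-0.006,-0.03,0,-0.002],[0.001,-0.001,-0.006,-0.035,0,-0.002],[0.001,-0.001,-0.006,-0.035,0,-0.002],[0.001,-0.001,-0.006,-0.035,0,-0.002]]]'; python3 plan.py 621 55 78.1 -.091
```

```text
time: 10.97
tcp_pos: [621.3, 53.8, 78.0]
tool_rot: [0.525, 0.478, -0.476, -0.519]
ft_force: [-16.0, -1.0, 11.5]
opening: 23.8
t 10.97 tcp [621.3  53.8  78. ] F [-16.   -1.   11.5] open 23.8 q [ 0.05  0.31  1.86 -0.01  0.96 -1.43]
axes x,y,z in world: [[0.091, 0.996, -0.003], [0.007, -0.004, -1.0], [-0.996, 0.091, -0.007]]
shift [ 0.0011 -0.0001  0.0004] rot [ 0.0072  0.0003 -0.0033] deg 0.5 rows>= 1.0
```

```bash
python3 -m inch '[[[0.001,-0.001,-0.006,-0.006,0,-0.003],[0.001,-0.001,-0.006,-0.006,0,-0.003],[0.001,-0.001,-0.006,-0.006,0,-0.003],[0.001,-0.001,-0.006,-0.006,0,-0.003]]]'; python3 held.py h8 60; python3 plan.py 621 55 78.1 -.091
```

```text
time: 11.3
tcp_pos: [621.2, 53.8, 78.0]
tool_rot: [0.523, 0.476, -0.477, -0.522]
ft_force: [-15.1, -1.2, 11.8]
opening: 23.6
yaw -0.091 tcp [621.2  53.9  78. ] nominal origin [643.1  51.9   0. ]
nominal in shelf [-11.3  -1.3] yaw rel 0.0
scene 256 160
top 177 83
t 11.4 tcp [621.2  53.9  78. ] F [-15.6  -1.9  12.7] open 23.8 q [ 0.05  0.31  1.86 -0.    0.97 -1.43]
axes x,y,z in world: [[0.091, 0.996, -0.002], [-0.0, -0.002, -1.0], [-0.996, 0.091, 0.0]]
shift [ 0.0011 -0.0001  0.0003] rot [-0.      0.0001 -0.0024] deg 0.1 rows>= 1.0
```

View pics/h8_scene.png

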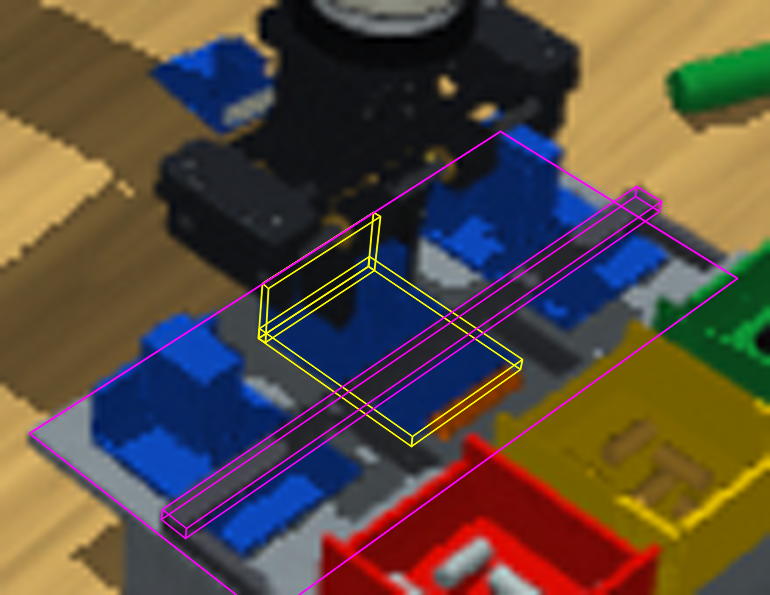

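```bash
python3 - <<'E'
from h import *
im1=manip.capture("scene"); im0=np.load("pics/i.npz")["scene"]
def cen(im):
    i=im.astype(float)[205:235,300:335]; m=(i[...,0]>1.8*i[...,1])&(i[...,1]>1.5*i[...,2]-5)&(i[...,0]>60)
    v,u=np.nonzero(m); return np.array([u.mean()+300,v.mean()+205]),m.sum()
a,b=cen(im0),cen(im1); print(a,b)
P=tf([[26,0,68],[36,0,68]],654.5,52.1,-.091); q=w2px("scene",P); e=q[1]-q[0]
d=b[0]-a[0]; print("travel mm",10*(d@e)/(e@e),d,e)
s=manip.get_state(); print(s["time"],s["tcp_pos"],s["ft_force"])
E
```

```text
(array([323.38626609, 226.78969957]), np.int64(233)) (array([323.95175439, 227.49561404]), np.int64(228))
travel mm 2.8328392213783693 [0.56548829 0.70591446] [2.5189506  1.73131235]
11.45 [621.24980424  53.86209448  78.00888824] [-16.50733692  -1.6460513   11.84914468]
```

```bash
python3 - <<'E'
from h import *
im1=manip.capture("scene"); im0=np.load("pics/i.npz")["scene"]
P=tf([[26,0,68],[36,0,68]],654.5,52.1,-.091); q=w2px("scene",P); e=q[1]-q[0]
C=[]
for im in(im0,im1):
    h=cv2.cvtColor(im,cv2.COLOR_RGB2HSV)
    m=((h[...,0]>=7)&(h[...,0]<=16)&(h[...,1]>170)&(h[...,2]>60)).astype(np.uint8)
    m[:205]=0;m[235:]=0;m[:,:305]=0;m[:,338:]=0
    k,l,st,ce=cv2.connectedComponentsWithStats(m)
    for i in range(1,k):
        if st[i,4]>10: print(st[i],ce[i])
    j=1+np.argmax(st[1:,4]); C.append(ce[j]); print()
d=C[1]-C[0]; print(10*(d@e)/(e@e),d)
E
```

```text
[315 211  13  10  55] [320.83636364 215.18181818]

[317 213  14  10  48] [323.4375 217.125 ]

10.614215428109377 [2.60113636 1.94318182]
```

The stop has moved 10.6 mm in the picture, so it is fully back. The force and the pose are steady, so I'm handing in.

```bash
python3 -c "
from workcell import manip
print(manip.sign_off()); s=manip.get_state(); print(s['time'],s['tcp_pos'],s['ft_force'],s['opening'])"
```

```text
the job is handed in; nothing more can be done
None
the job is handed in; nothing more can be done
```

I pinched the middle-sized holder by its rib, set it flat on the ledge with the tongue about 14 mm short of the lip, then slid it in under the lip. It pushed the orange stop to its hard end, and I handed the job in at about 11.5 s, still gripping and pushing.

- **Stop fully back:** it moved 10.6 mm in the scene picture (10 mm expected). The tool tip (TCP) stayed at x = 621 mm under 15–20 N.
- **Holder pose:** the gripper pose puts the holder's origin at shelf x = -11.3 mm (-12 mm is home). The holder is about 1.3 mm off-centre, level and in line with the bay.
- **Grip:** the opening was steady at 24 mm.
- **Lean during the push:** the tool leaned about 0.9°, and I levelled it before handing in. A downward press of about 12 N remains.
- **What I could not see:** the arm blocked the top camera at the end, so the final check rests on the scene camera, the force and the gripper pose. The first colour check of the stop, which read 2.8 mm, was spoiled by the coloured bins; I redid it with a tighter mask.
- **Bystanders:** none of my moves went near the tray, the can or the screwdriver, but I did not check their positions again at the end.

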